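# Let the hand winch back two teeth

### The arm

A 6-joint arm with a two-finger parallel gripper is mounted at the origin on the work surface. World frame = base frame: x ahead of the robot, y to its left, z up, the work surface at z = 0. Lengths are in mm, angles in degrees, forces in N, time in s.
With the tool pointing down it reaches from about 350 to 850 mm from the base axis. Payload 8.1 kg.
Tool frame: the origin (TCP) lies between the finger pads; the fingertips stand 25 mm ahead of it and the grasp point (between the pads) lies 6 mm ahead of it (r.tcp_to_tips is the distance from the TCP to the fingertips, in mm); z points along the fingers, y is the line along which they close (so a half turn about z gives the same grasp; the last joint's range is limited). The gripper opens to 85 mm and grips with 20 to 120 N. Pads are 22 mm wide; open, the fingers measure 114 mm over their backs; the gripper's body (76 mm by 85 mm) begins 54 mm behind the grasp point. The pads swing forward as they close: fully open they stand 13 mm farther back than shut.
Start: joints at [-4.893, 7.471, 85.268, -0, 87.261, -4.893], TCP at [600.004, 0.022, 222.792] pointing down, gripper open.
Joint ranges: [-169.43, 169.43], [-51.17, 129.36], [1.28, 143.12], [-76.62, 256.62], [0, 156.53], [-152.29, 152.29]. Speed limits (degrees/s): [136.94, 136.94, 159.86, 180, 180, 180].

### API

Orientations are given as [roll, pitch, yaw] about the fixed x, y, z axes, in that order (R = Rz(yaw) Ry(pitch) Rx(roll)).
In Python, from bench import r gives the robot as it stands.
- The arm moves only by the tool apply_moves, never from a script. Its arguments are lists of equal length, an entry for each row: "angular": the turn, a rotation vector about the world's x, y, z in units of 8 degrees (1.0 is 8 degrees), a list of three; "travel": the shift along the world's x, y, z in units of 40 mm (1.0 is 40 mm), a list of three; "jaw": the opening, from 0 (shut) to 1 (fully open). A call has 1 to 20 rows; each row shifts and turns the commanded pose from where the row before left it; what a row does not reach is not made up. A row lasts 1/8 s, in which the tool goes at most 62.5 mm and 10.7 degrees, less where a joint would pass 70% of its speed; a pose out of reach is approached as far as the arm can. A call is refused whole if a number of a shift passes 1 or a number of a turn 1, either way. A call with a gripper value outside its range is refused whole. The fingers move at their own pace and stop on an object; "force" is the grip in N (left out, the last holds). Time passes only in rows, so rows that do not move let the fingers close. It gives the time, the measured TCP pose, the force, the opening and the grip force at its end, in the units of the state.
- r.sense(): the state, without advancing time (a new reading comes with each control period).
- r.snapshot(name): name is "scene" or "side" or "wrist"; returns a dict with "color" (480x640x3 uint8, red, green, blue), "fx", "fy", "cx", "cy" (pixels), "distortion" ([k1, k2, p1, p2, k3] as OpenCV has them; the pictures are not rectified), "R" (3x3) and "t" (3): a world point X has camera coordinates R X + t; the wrist camera has in their place "mount" (4x4, takes a point from camera to tool coordinates, whose origin is the TCP and whose axes are the flange's). Camera axes: x right, y down, z forward; pixel columns grow to the right and rows downward; lengths in mm; the calibration is good to about 2 mm. A picture is of the moment at which its call begins: read the wrist's pose just before it. There is no depth.
- r.hand_in(): hands the job in; it is judged then, once.
The state is a dict: "time": time; "joint_pos": joint angles; "qd": joint speeds; "joint_efforts": joint torques, N m; "tool_pos": TCP position; "tcp_rot": TCP orientation; "ft_force": force on the tool from outside, world axes, zero at the start; "wrist_torque": the same for the moment, N m; "finger_gap": finger opening in mm; "grip_force": force on a finger pad.
Only numpy, scipy, OpenCV 4.12 (cv2) and the standard library are available. Lean on these libraries where they do the work, as an engineer would, in place of code of your own. Each camera call takes 0.05 s, during which the arm holds its last target. There are 200 camera calls.

### The job

Let the empty hand winch on the table back by exactly two teeth, so that the anchor stud on its drum ends up on top: flip the holding pawl up and right over so that it lies back off the wheel by itself, wind the crank backwards (over the top, towards the pawl's hinge) and flip the pawl down again into the gap behind the second tooth. Then ease the crank a little further back until that tooth bears firmly on the seated pawl, leaning on the handle with about 10 N for half a second without ramming it (30 N between tooth and pawl is too much), and let go. Leave the two gold cups, the little tinsel tree and the tape roll where they stand.

Things in the scene. Friction and masses are not known exactly. Their poses are not given: they have to be found in the camera images.
- winch: grey steel frame of a hand winch, fixed to the table, 200 mm (x) by 215 mm (y) base plate 10 mm thick. Origin on the table under the ratchet wheel. Its z is up, its y runs along the shaft (crank on the -y side, drum on the +y side), its x points from the shaft towards the pawl's hinge. Its posts stay below 135 mm, but for the pawl's bracket (40 mm wide in y, below 200 mm)
- shaft_axis (a point): point on the shaft's axis in the middle of the ratchet wheel, 120 mm above the table; axes as winch
- handle_mid (a point): centre of the crank's handle: a black round grip of 24 mm diameter and 98 mm long, its axis (y) along the shaft's, free to spin on its pin. It lies 80 mm from the shaft's axis, 113 mm to the -y side of the wheel's middle, with the crank's flat arm at its wheel end. Its direction from the shaft, measured from straight up towards the winch's +x, is winch_shaft - 0.75 rad
- winch_shaft (a joint): turn of shaft, ratchet wheel, drum and crank, rad; grows when wound backwards (wheel's top moving to the winch's +x). It starts wound a little forward of 0. A tooth's face meets the seated pawl near 0, 0.785 and 1.571 (two teeth back, stud on top), give or take 0.06 for the nose's setting. It drags with about 0.25 N m (3 N at the handle) and stays where it is left
- ratchet_wheel: the toothed steel wheel on the shaft, 8 saw teeth 0.785 rad apart, 62 mm outer and 44 mm root radius, 16 mm thick; origin at its middle on the shaft axis, y along the shaft. A push of 10 N along the crank's circle gives about 14 N between tooth and pawl
- pawl (a joint): angle of the holding pawl about its hinge, rad; 0: down, nose in a gap. Grows as it is lifted; beyond 1.6 it lies back by its weight against a stop at 2.0; let go below about 1.0 it falls down. Its nose reaches 16 mm below the tooth tips and enters the gap fully (to 0) with winch_shaft at about 1.31 to 1.45 for two teeth back
- pawl_bar: the pawl's dark steel bar, 12 mm thick, about 72 mm from hinge to nose face, 0.12 kg; origin on the hinge axis, y along the hinge, at joint 0 it lies level and its nose points to its -x. The nose is an adjustable piece, set anywhere up to 3 mm in or out, so where the tooth meets it must be felt
- pawl_hinge (a point): the pawl's hinge, 72 mm to the winch's +x of the shaft axis and 190 mm above the table, in the plane of the ratchet wheel; axes as winch
- pawl_knob (a point): centre of the round lifting knob on the pawl's nose end: a disc of 24 mm diameter, 18 mm thick between its flat faces, which look along the winch's +y and -y. With the pawl down it lies 60 mm to the -x side of the hinge and 30 mm above it, and it turns about the hinge with the pawl
- cup_a: upturned gold cup, 95 mm tall, 76 mm wide; origin under its centre
- cup_b: upturned gold cup, 95 mm tall, 76 mm wide; origin under its centre
- tree: tinsel tree 150 mm tall on a 70 mm round foot; origin under its centre
- tape_roll: cardboard-coloured tape roll lying flat, 90 mm wide, 40 mm tall; origin under its centre

How it is judged (in metres and radians):
On the way, in this order (a step that is already met when the one before it is completed fails the run):
1. the pawl is flipped up and over (more than 1.6 rad) (value of joint pawl above 1.6 rad), for 0.2 s.
2. the wheel is wound back by nearly two teeth with the pawl clear (value of joint winch_shaft above 1.2 rad and value of joint pawl above 1 rad), for 0.1 s.
3. the pawl is down in the gap behind the second tooth (pawl under 0.06 rad, shaft between 1.2 and 1.68) (value of joint pawl below 0.06 rad and value of joint winch_shaft between 1.2 and 1.68 rad), for 0.2 s.
4. the tooth bears on the seated pawl with more than 5 N for 0.25 s (contact force between pawl_bar and ratchet_wheel above 5 N and value of joint pawl below 0.06 rad and value of joint winch_shaft above 1.46 rad), for 0.25 s.
At the end, for the whole second after the job is handed in: the pawl is seated (under 0.06 rad), the shaft stands at two teeth back, 1.46 to 1.68 rad, and is still (value of joint pawl below 0.06 rad and value of joint winch_shaft between 1.46 and 1.68 rad and velocity of joint winch_shaft between -0.05 and 0.05 rad/s); the robot touches nothing.
It fails at once if tooth and pawl are rammed together with more than 30 N (contact force between pawl_bar and ratchet_wheel above 30 N).
It fails at once if a cup, the tree or the tape roll is moved by more than 30 mm or tipped (distance of any of cup_a, cup_b, tree, tape_roll from where it was at the start of the episode above 0.03 m or angle between any of cup_a, cup_b, tree's own z axis and vertical above 0.5 rad).
It also fails if it takes over 72 s, if anything falls off the work surface, if the arm or the gripper's body presses on something with over 40 N, if the wrist force passes 120 N, or if a joint passes its speed limit or range.

## Working session

There is one attempt and no reset: what is moved stays moved. The work goes in short steps, Python scripts to look and compute and a tool call to move; the robot and the scene stay as the last step left them, time stands still between calls to the robot, and variables do not carry over. Pictures are saved under pics/ and viewed, at most 12 in all, crops included, and the job is handed in when it is done.

Besides the shell and the picture viewer there is one more tool, called after ">>>" as name(argument=value, ...) on one line, values as JSON. apply_moves: Moves the arm, as the interface text tells. Its arguments: {"type":"object","properties":{"angular":{"type":"array"},"travel":{"type":"array"},"jaw":{"type":"array"},"force":{"type":"number"}},"required":["angular","travel","jaw"]}

```bash
mkdir -p pics; ls
python3 - <<'E'
from bench import r
import cv2
s=r.sense();print({k:s[k] for k in s})
for n in("scene","side"):
    p=r.snapshot(n);cv2.imwrite(f"pics/{n}0.png",p["color"][:,:,::-1])
    print(n,p["fx"],p["fy"],p["cx"],p["cy"],p["distortion"],p["R"],p["t"])
E
```

```text
pics
{'time': 0.0, 'joint_pos': array([-4.89272090e+00,  7.51626397e+00,  8.53302887e+01,  1.01634352e-03,
        8.72615052e+01, -4.89468745e+00]), 'qd': array([-0.08302791, -0.07255997, -0.02212711,  0.04256551,  0.01413007,
       -0.00520491]), 'joint_efforts': array([-1.90700346e-03, -5.69404185e+01, -5.00557995e+01, -2.19391650e-04,
        1.44415747e-02,  7.24149572e-05]), 'tool_pos': array([5.99426284e+02, 8.16386656e-02, 2.21722726e+02]), 'tcp_rot': array([-1.79892423e+02, -1.02313752e-02,  9.00019074e+01]), 'ft_force': array([0.83700209, 0.04182751, 0.02988372]), 'wrist_torque': array([-0.03000313,  0.01384342,  0.00429295]), 'grip_force': 0.0, 'finger_gap': 85.8572165715181}
scene 554.178065603013 554.178065603013 315.5705440874778 244.36407374460015 [0.04809593 0.         0.         0.         0.        ] [[-0.58092445  0.81388529 -0.01084049]
 [ 0.4645776   0.32060553 -0.8254573 ]
 [-0.66835203 -0.48456458 -0.56436047]] [ 300.08795237 -134.8114508  1851.76340287]
side 548.12443545492 548.12443545492 326.5291230644749 232.94525833229588 [-0.03271593  0.          0.          0.          0.        ] [[-0.99152315 -0.12749703  0.02502706]
 [-0.08568807  0.4968636  -0.86358793]
 [ 0.09766986 -0.85841195 -0.50357673]] [ 515.27222349  171.90042277 1190.62524074]
```

View pics/scene0.png

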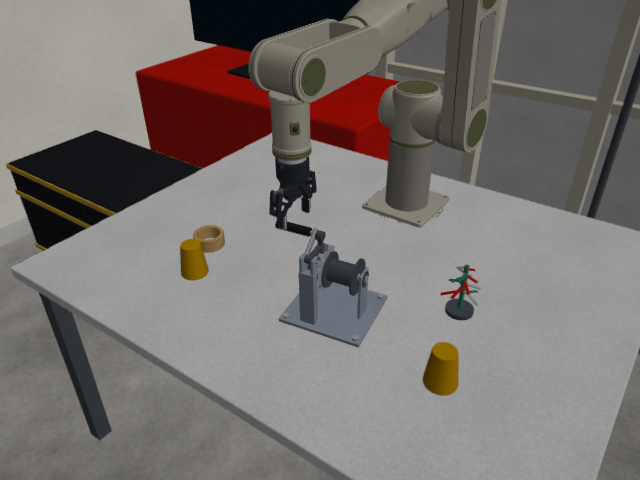

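View pics/side0.png

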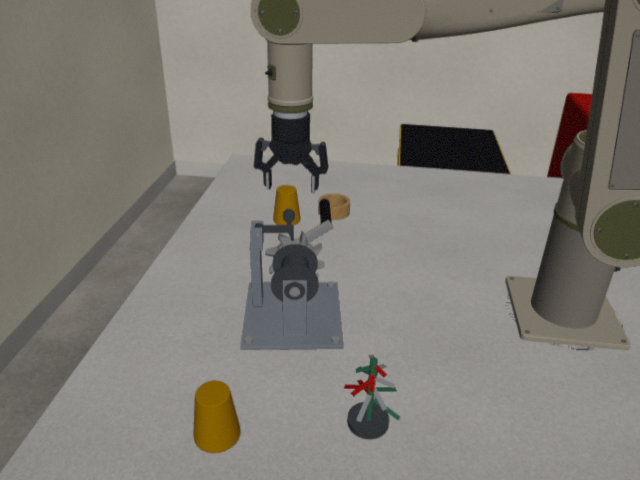

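The scene view shows the winch with plate corners near (280,318), (358,342) and (386,295). The side view shows the plate at (243..342, 284..347), the pawl knob at about (289,215) and the crank to the far side. The hinge side faces world +x. I'll enlarge both for precise pixels.

```bash
python3 - <<'E'
import cv2,numpy as np
a=cv2.imread("pics/side0.png")[195:355,235:355];b=cv2.imread("pics/scene0.png")[215:350,270:395]
f=lambda i,s:cv2.resize(i,None,fx=s,fy=s,interpolation=cv2.INTER_CUBIC)
a=f(a,3.2);b=f(b,3.2)
o=np.zeros((600,800,3),np.uint8);o[:a.shape[0],:a.shape[1]]=a;o[:b.shape[0],400:400+b.shape[1]]=b
cv2.imwrite("pics/crop.png",o)
E
cat > h.py <<'E'
from bench import r
import numpy as np,cv2
def ray(p,uv):
    K=np.array([[p["fx"],0,p["cx"]],[0,p["fy"],p["cy"]],[0,0,1]])
    x=cv2.undistortPoints(np.array([[uv]],float),K,np.array(p["distortion"]))[0,0]
    R=np.array(p["R"]);return -R.T@np.array(p["t"]),R.T@np.array([x[0],x[1],1])
def onz(p,uv,z):
    c,d=ray(p,uv);return c+d*(z-c[2])/d[2]
def proj(p,X):
    K=np.array([[p["fx"],0,p["cx"]],[0,p["fy"],p["cy"]],[0,0,1]])
    return cv2.projectPoints(np.array(X,float).reshape(-1,3),cv2.Rodrigues(np.array(p["R"]))[0],np.array(p["t"]),K,np.array(p["distortion"]))[0][:,0]
def tri(p,u,q,v):
    a,d=ray(p,u);b,e=ray(q,v)
    s=np.linalg.lstsq(np.c_[d,-e],b-a,rcond=None)[0]
    return (a+d*s[0]+b+e*s[1])/2,np.linalg.norm(a+d*s[0]-b-e*s[1])
E
```

```text
(no output)
```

View pics/crop.png

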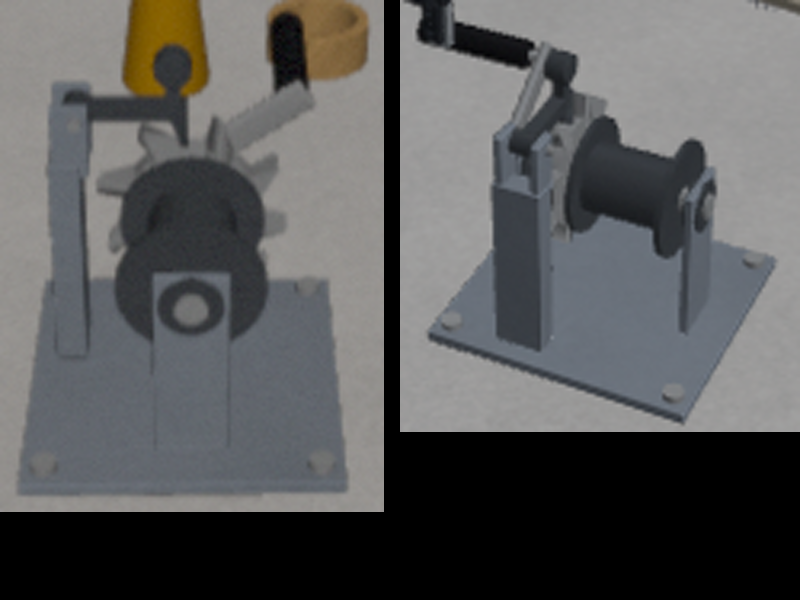

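The crop shows the plate corners, the knob disc at side crop (172,65) and scene crop (561,66), and the hinge near side (74,100) and scene (520,140). The handle runs up and away.

Run:
```python
from h import *
np.set_printoptions(precision=1,suppress=True)
p=r.snapshot("scene");q=r.snapshot("side")
S=lambda x,y:(235+(x+.5)/3.2-.5,195+(y+.5)/3.2-.5)
C=lambda x,y:(270+(x-400+.5)/3.2-.5,215+(y+.5)/3.2-.5)
for n,c in dict(nl=(20,486),nr=(346,484),fr=(328,279),fl=(47,279)).items():print("side",n,onz(q,S(*c),10))
for n,c in dict(l=(430,333),n=(683,414),r=(775,262)).items():print("scene",n,onz(p,C(*c),10))
print("knob",tri(q,S(172,65),p,C(561,66)))
print("hinge",tri(q,S(76,100),p,C(524,141)))
print("arm-end/handle start",tri(q,S(291,88),p,C(535,55)))
print("shaft +y end",tri(q,S(190,309),p,C(708,205)))
```

```text
side nl [657.6 226.1  10. ]
side nr [463.2 193.5  10. ]
side fr [497.8 -18.3  10. ]
side fl [694.5  14.2  10. ]
scene l [693.9  15.5  10. ]
scene n [656.6 222.4  10. ]
scene r [467.  192.1  10. ]
knob (array([591.7,  69.4, 221.8]), np.float64(1.1000412105540172))
hinge (array([651.4,  78.4, 194.9]), np.float64(1.6064205367196913))
arm-end/handle start (array([526.5,  -2.4, 171.2]), np.float64(1.1591767206932437))
shaft +y end (array([560.6, 180.8, 122. ]), np.float64(2.2913656183983835))
```

>>> apply_moves(angular=[[0,0,0],[0,0,0],[0,0,-1],[0,0,-1],[0,0,-1],[0,0,-1],[0,0,-1],[0,0,-1],[0,0,-1],[0,0,-1],[0,0,-1],[0,0,-1],[0,0,0],[0,0,0]], travel=[[0,0,0.9],[0,0,0.9],[-0.02,0.165,0],[-0.02,0.165,0],[-0.02,0.165,0],[-0.02,0.165,0],[-0.02,0.165,0],[-0.02,0.165,0],[-0.02,0.165,0],[-0.02,0.165,0],[-0.02,0.165,0],[-0.02,0.165,0],[0,0,0],[0,0,0]], jaw=[0.5,0.5,0.5,0.5,0.5,0.5,0.5,0.5,0.5,0.5,0.5,0.5,0.5,0.5], force=25)

```text
time: 1.95
tool_pos: [592.0, 65.8, 294.6]
tcp_rot: [180.0, 0.0, 10.2]
ft_force: [1.0, -0.7, -0.6]
finger_gap: 42.9
grip_force: 0.0
```

Run:
```python
from h import *
s=r.sense();p=r.snapshot("wrist");cv2.imwrite("pics/w1.png",p["color"][:,:,::-1]);print(s,p["fx"],p["cx"],p["cy"],p["distortion"],p["mount"])
```

```text
{'time': 1.95, 'joint_pos': array([ 1.41949225e+00,  5.74670991e+00,  7.96931916e+01, -7.26132145e-03,
        9.45758773e+01,  8.12404390e+01]), 'qd': array([-0.1881628 ,  0.04535241, -0.07309267, -0.06424531, -0.07023915,
        0.50966976]), 'joint_efforts': array([ 2.40255212e-01, -5.59790075e+01, -5.06809402e+01,  2.59689888e-02,
        6.22154621e-03,  8.10355274e-02]), 'tool_pos': array([591.95194302,  65.83704383, 294.63793603]), 'tcp_rot': array([1.79995249e+02, 1.66970831e-02, 1.01784743e+01]), 'ft_force': array([ 1.00203685, -0.71194114, -0.56890508]), 'wrist_torque': array([ 0.04629476, -0.01024692,  0.01830464]), 'grip_force': 0.0, 'finger_gap': 42.89107027411143} 371.41414315103384 317.4912249624297 246.61031442966382 [-0.01055024  0.          0.          0.          0.        ] [[ 8.20802956e-04 -9.61837276e-01 -2.73620870e-01  6.92606919e+01]
 [ 9.99999658e-01  7.60817666e-04  3.25340257e-04 -5.27214727e-01]
 [-1.04748795e-04 -2.73621044e-01  9.61837571e-01 -1.51683636e+02]
 [ 0.00000000e+00  0.00000000e+00  0.00000000e+00  1.00000000e+00]]
```

View pics/w1.png

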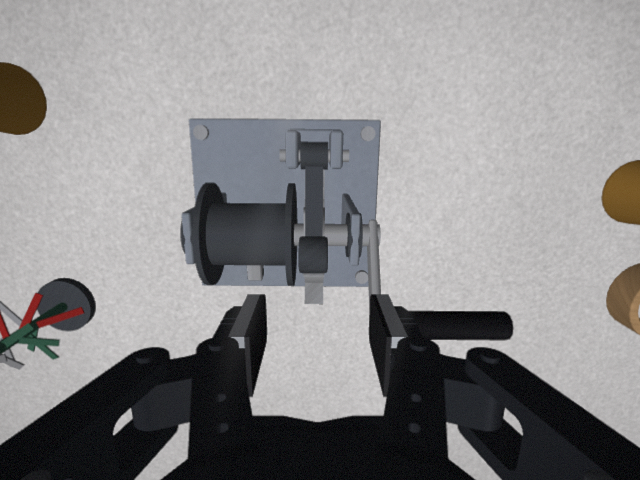

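The wrist view shows the knob centre at about (313.5,255), the handle from (408,324) to (512,324), and the pawl bar running up to the hinge at (314,155).

```bash
cat >> h.py <<'E'
from scipy.spatial.transform import Rotation as Ro
def wray(p,s,uv,z):
    K=np.array([[p["fx"],0,p["cx"]],[0,p["fy"],p["cy"]],[0,0,1]])
    x=cv2.undistortPoints(np.array([[uv]],float),K,np.array(p["distortion"]))[0,0]
    M=np.array(p["mount"]);R=Ro.from_euler("xyz",s["tcp_rot"],degrees=True).as_matrix()
    c=R@M[:3,3]+s["tool_pos"];d=R@M[:3,:3]@np.array([x[0],x[1],1]);return c+d*(z-c[2])/d[2]
E
python3 - <<'E'
from h import *
np.set_printoptions(precision=1,suppress=True)
s=r.sense();p=r.snapshot("wrist")
for n,u,z in [("knob",(313.5,255),220),("hinge",(314.5,155),195),("plate tl",(189,119),10),("plate tr",(380,121),10),("h1",(408,324),172),("h2",(512,324),172)]:print(n,wray(p,s,u,z))
E
```

```text
knob [590.8  68.6 220. ]
hinge [651.   78.8 195. ]
plate tl [658.1 223.6  10. ]
plate tr [693.6  13.5  10. ]
h1 [531.6 -19.8 172. ]
h2 [ 546.5 -103.9  172. ]
```

>>> apply_moves(angular=[[0,0,0],[0,0,0],[0,0,0],[0,0,0],[0,0,0],[0,0,0],[0,0,0],[0,0,0]], travel=[[-0.02,0.065,0],[0,0,-0.6],[0,0,-0.6],[0,0,-0.5],[0,0,0],[0,0,0],[0,0,0],[0,0,0]], jaw=[0.5,0.5,0.5,0.5,0.5,0.1,0.1,0.1], force=25)

```text
time: 3.05
tool_pos: [591.7, 68.6, 227.8]
tcp_rot: [180.0, -0.1, 10.0]
ft_force: [-0.8, -1.2, -0.4]
finger_gap: 8.7
grip_force: 0.0
```

Run:
```python
from h import *
f=lambda i:cv2.resize(i,None,fx=3,fy=3,interpolation=cv2.INTER_CUBIC)
a=r.snapshot("side")["color"][170:300,230:360];b=r.snapshot("scene")["color"][170:300,260:390]
o=np.hstack([f(a),f(b)]);cv2.imwrite("pics/k.png",o[:,:,::-1])
```

```text
(no output)
```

View pics/k.png

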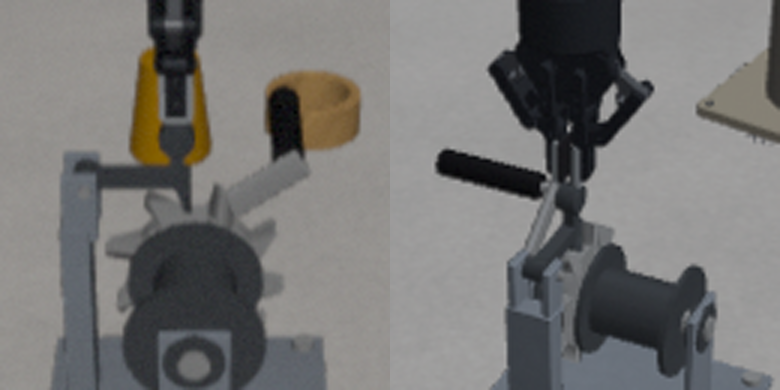

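The view shows finger tips at about side crop (177,118), just above or behind the knob at (177,137). In the scene crop the tips are around (575,185) and the knob at (570,197). I'll compare with projections.

Run:
```python
from h import *
np.set_printoptions(precision=1,suppress=True)
s=r.sense();t=s["tool_pos"];print(t,s["finger_gap"],s["grip_force"],r.tcp_to_tips)
for n,o in (("side",(230,170,0)),("scene",(260,170,390))):
    p=r.snapshot(n)
    for z in(25,0,-50):
        u=proj(p,t-[0,0,z])[0];print(n,z,(u-o[:2])*3+[o[2],0])
    for X in([591.3,68.4,220],[591.3,68.4,232]):print("knob",(proj(p,X)[0]-o[:2])*3+[o[2],0])
```

```text
[591.5  68.6 227.4] 8.553534065825103 0.0 25.0
side 25 [176.4 159.5]
side 0 [176.  126.1]
side -50 [175.3  57. ]
knob [176.5 135.8]
knob [176.3 119.7]
scene 25 [569.6 216.7]
scene 0 [569.4 190.1]
scene -50 [569.  135.2]
knob [569.3 197.8]
knob [569.2 184.9]
```

Run:
```python
from h import *
np.set_printoptions(precision=1,suppress=True)
q=r.snapshot("side");p=r.snapshot("scene")
for z in(197,210,222,235,250):print(z,proj(q,[[557,0,z],[643,0,z]]).ravel(),proj(p,[[557,0,z],[643,0,z]]).ravel())
f=lambda i:cv2.resize(i,None,fx=4,fy=4,interpolation=cv2.INTER_CUBIC)
a=cv2.imread("pics/side0.png")[130:230,240:340];b=cv2.imread("pics/scene0.png")[150:250,250:350]
s=r.snapshot("wrist")["color"][230:430,220:420,::-1]
o=np.zeros((600,800,3),np.uint8);o[:400,:400]=f(a);o[:400,400:]=f(b);o[400:600,:200]=s
c=q["color"][190:240,265:315,::-1];o[400:600,200:400]=f(c);c=p["color"][205:255,295:345,::-1];o[400:600,400:600]=f(c)
cv2.imwrite("pics/m.png",o)
```

```text
197 [311.2 211.  270.8 207.6] [305.2 228.7 283.6 244.9]
210 [311.3 205.4 270.7 202.1] [305.1 224.3 283.4 240.4]
222 [311.3 200.3 270.5 197. ] [305.  220.1 283.1 236.1]
235 [311.4 194.6 270.4 191.4] [304.9 215.5 282.9 231.4]
250 [311.5 188.  270.2 184.8] [304.7 210.2 282.6 226. ]
```

View pics/m.png

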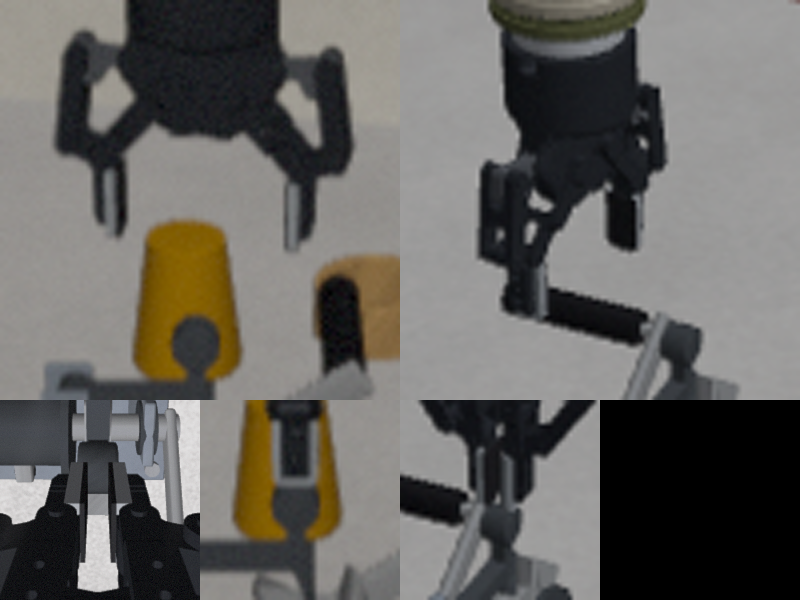

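At the start the open tips project at z≈242 (side (313,192), scene (307,212)), where about 210 was expected. The real fingertips are therefore about 31 mm shorter than the stated TCP geometry, so my grip closed just above the knob. I'll open, go 31 mm lower and grip again.

>>> apply_moves(angular=[[0,0,0],[0,0,0],[0,0,0],[0,0,0],[0,0,0],[0,0,0],[0,0,0],[0,0,0],[0,0,0]], travel=[[0,0,0],[0,0,0],[0,0,0],[0,0,-0.4],[0,0,-0.38],[0,0,0],[0,0,0],[0,0,0],[0,0,0]], jaw=[0.5,0.5,0.5,0.5,0.5,0.5,0.1,0.1,0.1], force=25)

```text
time: 4.53
tool_pos: [591.4, 68.7, 196.0]
tcp_rot: [-180.0, -0.0, 10.0]
ft_force: [-0.3, 0.1, -0.6]
finger_gap: 18.0
grip_force: 29.6
```

>>> apply_moves(angular=[[0,0,0],[0,0,0],[0,0,0],[0,0,0],[0,0,0]], travel=[[0.177,0.031,0.283],[0.227,0.039,0.243],[0.271,0.047,0.19],[0.303,0.052,0.133],[0,0,0]], jaw=[0.1,0.1,0.1,0.1,0.1])

```text
time: 5.15
tool_pos: [631.2, 75.5, 230.3]
tcp_rot: [180.0, -0.0, 10.0]
ft_force: [-0.7, 0.9, -1.3]
finger_gap: 17.3
grip_force: 26.9
```

>>> apply_moves(angular=[[0,0,0],[0,0,0],[0,0,0],[0,0,0],[0,0,0],[0,0,0],[0,0,0],[0,0,0],[0,0,0]], travel=[[0.323,0.056,0.07],[0.33,0.057,0.003],[0.325,0.056,-0.065],[0.303,0.052,-0.128],[0.273,0.047,-0.188],[0,0,0],[0,0,0],[0,0,0],[0,0,0]], jaw=[0.1,0.1,0.1,0.1,0.1,0.1,0.5,0.5,0.5])

```text
time: 6.28
tool_pos: [692.3, 86.1, 216.9]
tcp_rot: [-180.0, 0.0, 10.0]
ft_force: [0.1, -0.6, 0.1]
finger_gap: 42.3
grip_force: 0.0
```

Run:
```python
from h import *
f=lambda i:cv2.resize(i,None,fx=3,fy=3,interpolation=cv2.INTER_CUBIC)
a=r.snapshot("side")["color"][170:300,230:360];b=r.snapshot("scene")["color"][170:300,260:390]
o=np.hstack([f(a),f(b)]);cv2.imwrite("pics/k2.png",o[:,:,::-1]);print(r.sense()["tool_pos"])
```

```text
[692.3225303   86.08844464 216.98109184]
```

View pics/k2.png

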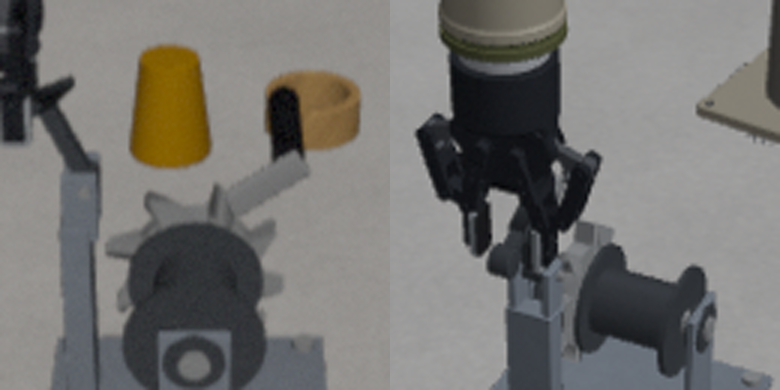

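The pawl lies back over, with the knob left of the bracket in the side crop. Next I'll go up and across to the handle, turning 90°.

>>> apply_moves(angular=[[0,0,0],[0,0,0],[0,0,1],[0,0,1],[0,0,1],[0,0,1],[0,0,1],[0,0,1],[0,0,1],[0,0,1],[0,0,1],[0,0,1],[0,0,1],[0,0,0.25],[0,0,0]], travel=[[0,0,1],[0,0,1],[-0.322,-0.295,0],[-0.322,-0.295,0],[-0.322,-0.295,0],[-0.322,-0.295,0],[-0.322,-0.295,0],[-0.322,-0.295,0],[-0.322,-0.295,0],[-0.322,-0.295,0],[-0.322,-0.295,0],[-0.322,-0.295,0],[-0.322,-0.295,0],[-0.322,-0.295,0],[0,0,0]], jaw=[0.5,0.5,0.6,0.6,0.6,0.6,0.6,0.6,0.6,0.6,0.6,0.6,0.6,0.6,0.6])

```text
time: 8.25
tool_pos: [537.5, -56.1, 297.6]
tcp_rot: [180.0, 0.0, 99.9]
ft_force: [-0.1, 0.3, 0.1]
finger_gap: 51.2
grip_force: 0.0
```

Run:
```python
from h import *
s=r.sense();p=r.snapshot("wrist");cv2.imwrite("pics/w2.png",p["color"][:,:,::-1]);print(s["tool_pos"],s["tcp_rot"],s["joint_pos"])
```

```text
[537.53402451 -56.11460247 297.56142187] [1.79968225e+02 1.82651364e-02 9.99124484e+01] [-1.13919415e+01 -2.91965187e+00  8.82002424e+01 -5.49053953e-03
  9.46831693e+01 -2.13048450e+01]
```

View pics/w2.png

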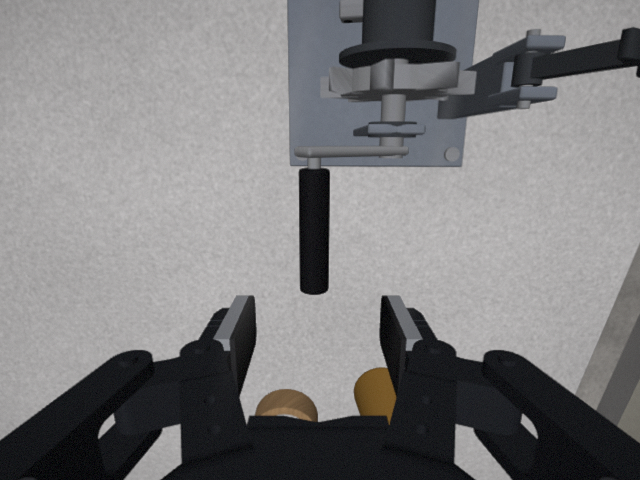

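Run:
```python
from h import *
s=r.sense();p=r.snapshot("wrist")
for u in((314,172),(314,231),(314,290)):
    w=wray(p,s,u,171);d=w[:2]-[579.5,66.4];print(w,"winch",d@[.985,.170],d@[-.170,.985])
```

```text
[527.12038003  -8.88284042 171.        ] winch -64.39200854222162 -65.24906241372422
[534.72728583 -52.89850295 171.        ] winch -64.38186895390345 -109.89766399683457
[ 543.04067958 -101.01089862  171.        ] winch -64.37228337764516 -158.70165067369894
```

The handle is centred at (314,231), with the grip spanning rows 170–293, about 2 mm off the tool's midline. I'll descend and grip.

>>> apply_moves(angular=[[0,0,0],[0,0,0],[0,0,0],[0,0,0],[0,0,0],[0,0,0],[0,0,0],[0,0,0],[0,0,0],[0,0,0]], travel=[[-0.03,0.01,-0.9],[0,0,-0.9],[0,0,-0.9],[0,0,-0.7],[0,0,-0.4],[0,0,0],[0,0,0],[0,0,0],[0,0,0],[0,0,0]], jaw=[0.6,0.6,0.6,0.6,0.6,0.6,0.1,0.1,0.1,0.1], force=25)

```text
time: 9.6
tool_pos: [537.0, -55.4, 146.6]
tcp_rot: [179.9, 0.0, 100.0]
ft_force: [-5.7, 0.1, 4.9]
finger_gap: 23.4
grip_force: 25.2
```

```bash
python3 -c "
import numpy as np
a=np.linspace(-.91,.63,15);x=80*np.sin(a);z=80*np.cos(a)
print(np.round(np.c_[np.diff(x)*.985,np.diff(x)*.17,np.diff(z)]/40,3).tolist())"
```

```text
[[0.142, 0.025, 0.166], [0.159, 0.027, 0.149], [0.174, 0.03, 0.13], [0.187, 0.032, 0.11], [0.198, 0.034, 0.089], [0.207, 0.036, 0.066], [0.212, 0.037, 0.043], [0.216, 0.037, 0.019], [0.217, 0.037, -0.005], [0.215, 0.037, -0.03], [0.21, 0.036, -0.053], [0.203, 0.035, -0.076], [0.194, 0.033, -0.099], [0.182, 0.031, -0.12]]
```

>>> apply_moves(angular=[[0,0,0],[0,0,0],[0,0,0],[0,0,0],[0,0,0],[0,0,0],[0,0,0]], travel=[[0.142,0.025,0.166],[0.159,0.027,0.149],[0.174,0.03,0.13],[0.187,0.032,0.11],[0.198,0.034,0.089],[0.207,0.036,0.066],[0.212,0.037,0.043]], jaw=[0.1,0.1,0.1,0.1,0.1,0.1,0.1])

```text
time: 10.48
tool_pos: [588.6, -46.5, 176.5]
tcp_rot: [179.9, 0.0, 100.0]
ft_force: [-3.6, -2.6, 3.1]
finger_gap: 23.0
grip_force: 25.1
```

>>> apply_moves(angular=[[0,0,0],[0,0,0],[0,0,0],[0,0,0],[0,0,0],[0,0,0],[0,0,0],[0,0,0],[0,0,0]], travel=[[0.216,0.037,0.019],[0.217,0.037,-0.005],[0.215,0.037,-0.03],[0.21,0.036,-0.053],[0.203,0.035,-0.076],[0.194,0.033,-0.099],[0.182,0.031,-0.12],[0,0,0],[0,0,0]], jaw=[0.1,0.1,0.1,0.1,0.1,0.1,0.1,0.1,0.1])

```text
time: 11.6
tool_pos: [646.9, -36.5, 160.6]
tcp_rot: [179.8, 0.0, 100.0]
ft_force: [6.5, -3.3, 1.0]
finger_gap: 23.4
grip_force: 25.0
```

>>> apply_moves(angular=[[0,0,0],[0,0,0],[0,0,0],[0,0,0],[0,0,0],[0,0,0],[0,0,0],[0,0,0]], travel=[[0,0,0],[0,0,0],[0,0,0],[0,0,0.5],[0,0,0.9],[0,0,0.9],[0,0,0.9],[0,0,0]], jaw=[0.6,0.6,0.6,0.6,0.6,0.6,0.6,0.6])

```text
time: 12.6
tool_pos: [647.4, -36.7, 295.5]
tcp_rot: [179.5, 0.2, 100.0]
ft_force: [0.2, -0.5, -0.2]
finger_gap: 51.3
grip_force: 0.0
```

>>> apply_moves(angular=[[0,0,-1],[0,0,-1],[0,0,-1],[0,0,-1],[0,0,-1],[0,0,-1],[0,0,-1],[0,0,-1],[0,0,-1],[0,0,-1],[0,0,-1],[0,0,-0.25],[0,0,0],[0,0,0]], travel=[[0.114,0.259,0],[0.114,0.259,0],[0.114,0.259,0],[0.114,0.259,0],[0.114,0.259,0],[0.114,0.259,0],[0.114,0.259,0],[0.114,0.259,0],[0.114,0.259,0],[0.114,0.259,0],[0.114,0.259,0],[0.114,0.259,0],[0,0,0],[0,0,0]], jaw=[0.5,0.5,0.5,0.5,0.5,0.5,0.5,0.5,0.5,0.5,0.5,0.5,0.5,0.5])

```text
time: 14.35
tool_pos: [699.9, 87.6, 288.7]
tcp_rot: [180.0, 0.0, 10.1]
ft_force: [-0.2, -0.2, -0.9]
finger_gap: 42.3
grip_force: 0.0
```

Run:
```python
from h import *
s=r.sense();p=r.snapshot("wrist")["color"];q=r.snapshot("side")["color"][170:300,230:360]
o=np.zeros((390,800,3),np.uint8);o[:,:390]=cv2.resize(q,(390,390));o[:308,390:]=cv2.resize(p,(410,308))
cv2.imwrite("pics/w3.png",o[:,:,::-1]);print(s["tool_pos"],s["tcp_rot"])
```

```text
[699.87043137  87.57422957 288.7485065 ] [1.79991895e+02 2.28946052e-02 1.00505311e+01]
```

View pics/w3.png

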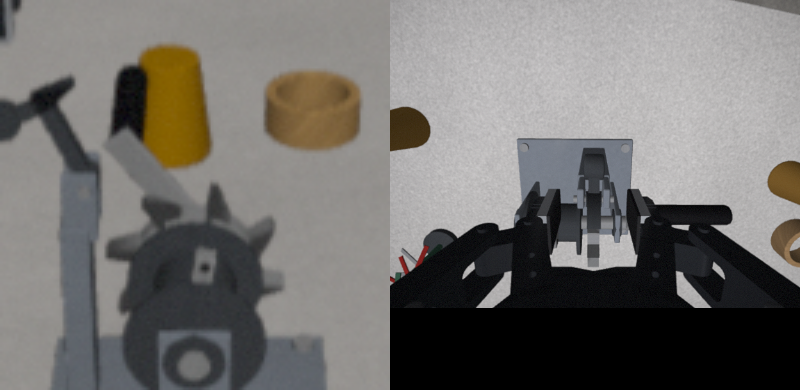

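The side view shows the shaft wound back with the stud near the top, and the pawl lying back with its knob near crop (5,118). The wrist view shows the knob centred at about (318,257). I'll descend and grip it.

>>> apply_moves(angular=[[0,0,0],[0,0,0],[0,0,0],[0,0,0],[0,0,0],[0,0,0],[0,0,0],[0,0,0]], travel=[[0.03,0,-0.7],[0,0,-0.7],[0,0,-0.6],[0,0,0],[0,0,0],[0,0,0],[0,0,0],[0,0,0]], jaw=[0.5,0.5,0.5,0.5,0.1,0.1,0.1,0.1], force=25)

```text
time: 15.45
tool_pos: [702.1, 87.7, 210.9]
tcp_rot: [180.0, -0.2, 10.0]
ft_force: [-1.1, -2.5, 7.0]
finger_gap: 17.4
grip_force: 30.2
```

>>> apply_moves(angular=[[0,0,0],[0,0,0],[0,0,0],[0,0,0],[0,0,0],[0,0,0],[0,0,0]], travel=[[-0.23,-0.04,0.237],[-0.273,-0.047,0.188],[-0.303,-0.052,0.128],[-0.325,-0.056,0.065],[-0.33,-0.057,-0.003],[-0.323,-0.056,-0.07],[0,0,0]], jaw=[0.1,0.1,0.1,0.1,0.1,0.1,0.1])

```text
time: 16.32
tool_pos: [629.2, 75.2, 231.7]
tcp_rot: [180.0, -0.0, 10.0]
ft_force: [-1.5, -3.3, 4.6]
finger_gap: 17.5
grip_force: 27.8
```

>>> apply_moves(angular=[[0,0,0],[0,0,0],[0,0,0],[0,0,0],[0,0,0]], travel=[[-0.303,-0.052,-0.133],[-0.271,-0.047,-0.19],[-0.227,-0.039,-0.243],[-0.1,-0.017,-0.15],[0,0,0]], jaw=[0.1,0.1,0.1,0.1,0.1])

```text
time: 16.95
tool_pos: [593.0, 69.0, 202.9]
tcp_rot: [180.0, 0.1, 10.0]
ft_force: [-6.2, -4.7, 8.1]
finger_gap: 17.6
grip_force: 37.3
```

>>> apply_moves(angular=[[0,0,0],[0,0,0],[0,0,0],[0,0,0],[0,0,0],[0,0,0],[0,0,0]], travel=[[0,0,0],[0,0,0],[0,0,0],[0,0,0.4],[0,0,0.8],[0,0,0.8],[0,0,0]], jaw=[0.5,0.5,0.5,0.5,0.5,0.5,0.5])

```text
time: 17.82
tool_pos: [595.8, 69.5, 287.0]
tcp_rot: [179.9, -0.4, 10.0]
ft_force: [0.5, -0.9, -0.3]
finger_gap: 42.5
grip_force: 0.0
```

Run:
```python
from h import *
f=lambda i:cv2.resize(i,None,fx=4,fy=4,interpolation=cv2.INTER_CUBIC)
q=r.snapshot("side");b=r.snapshot("scene")["color"][190:320,280:380]
o=np.hstack([f(q["color"][190:320,240:340]),f(b)]);cv2.imwrite("pics/k4.png",o[:,:,::-1]);print(r.sense()["tool_pos"])
h=[579.5+72*.985,66.4+72*.17,190]
for a in(0,.1,.2,.3):
    A=np.radians(153.43)-a;X=[h[0]+67.1*np.cos(A)*.985,h[1]+67.1*np.cos(A)*.17,190+67.1*np.sin(A)];print(a,(proj(q,X)[0]-[240,190])*4)
```

```text
[594.18902946  69.42984301 282.74513362]
0 [195.26571603 101.14409875]
0.1 [188.42661883  90.66302456]
0.2 [180.39797153  80.76737499]
0.3 [171.2544648   71.56594733]
```

View pics/k4.png

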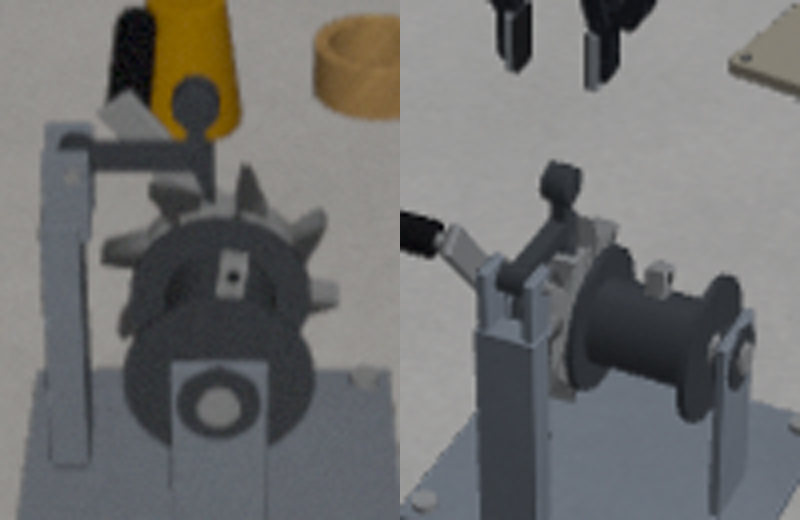

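The knob sits at side crop (196,102), which matches joint 0, and the bar is level. The pawl is seated with the tooth slightly short of it. Now back to the handle.

>>> apply_moves(angular=[[0,0,1],[0,0,1],[0,0,1],[0,0,1],[0,0,1],[0,0,1],[0,0,1],[0,0,1],[0,0,1],[0,0,1],[0,0,1],[0,0,0.25],[0,0,0],[0,0,0]], travel=[[0.11,-0.22,0],[0.11,-0.22,0],[0.11,-0.22,0],[0.11,-0.22,0],[0.11,-0.22,0],[0.11,-0.22,0],[0.11,-0.22,0],[0.11,-0.22,0],[0.11,-0.22,0],[0.11,-0.22,0],[0.11,-0.22,0],[0.11,-0.22,0],[0,0,0],[0,0,0]], jaw=[0.6,0.6,0.6,0.6,0.6,0.6,0.6,0.6,0.6,0.6,0.6,0.6,0.6,0.6])

```text
time: 19.68
tool_pos: [646.2, -35.9, 281.0]
tcp_rot: [-179.9, -0.0, 99.9]
ft_force: [0.1, -0.4, -0.1]
finger_gap: 50.7
grip_force: 0.0
```

>>> apply_moves(angular=[[0,0,0],[0,0,0],[0,0,0],[0,0,0],[0,0,0],[0,0,0],[0,0,0],[0,0,0],[0,0,0],[0,0,0]], travel=[[0.02,0,-0.8],[0,0,-0.8],[0,0,-0.8],[0,0,-0.6],[0,0,0],[0,0,0],[0,0,0],[0,0,0],[0,0,0],[0,0,0]], jaw=[0.6,0.6,0.6,0.6,0.6,0.6,0.1,0.1,0.1,0.1], force=25)

```text
time: 20.92
tool_pos: [648.5, -36.3, 163.4]
tcp_rot: [179.8, 0.0, 100.0]
ft_force: [1.6, 0.2, 5.3]
finger_gap: 22.9
grip_force: 25.1
```

>>> apply_moves(angular=[[0,0,0],[0,0,0],[0,0,0],[0,0,0],[0,0,0]], travel=[[0.031,0.005,-0.025],[0.031,0.005,-0.025],[0.031,0.005,-0.025],[0.031,0.005,-0.026],[0,0,0]], jaw=[0.1,0.1,0.1,0.1,0.1])

```text
time: 21.55
tool_pos: [653.5, -35.4, 158.9]
tcp_rot: [179.9, 0.0, 100.0]
ft_force: [3.5, 1.3, 3.9]
finger_gap: 22.6
grip_force: 25.2
```

>>> apply_moves(angular=[[0,0,0],[0,0,0],[0,0,0]], travel=[[0.015,0.0025,-0.0135],[0.015,0.0025,-0.0135],[0,0,0]], jaw=[0.1,0.1,0.1])

```text
time: 21.92
tool_pos: [654.6, -35.2, 157.8]
tcp_rot: [179.9, 0.0, 100.0]
ft_force: [2.8, 0.4, 4.9]
finger_gap: 22.9
grip_force: 25.2
```

>>> apply_moves(angular=[[0,0,0],[0,0,0],[0,0,0]], travel=[[0.015,0.0025,-0.0135],[0.015,0.0025,-0.0135],[0,0,0]], jaw=[0.1,0.1,0.1])

```text
time: 22.3
tool_pos: [655.7, -35.1, 156.6]
tcp_rot: [179.9, 0.0, 100.0]
ft_force: [3.9, 0.3, 5.9]
finger_gap: 23.4
grip_force: 25.2
```

>>> apply_moves(angular=[[0,0,0],[0,0,0],[0,0,0]], travel=[[0.014,0.0025,-0.0145],[0.014,0.0025,-0.0145],[0,0,0]], jaw=[0.1,0.1,0.1])

```text
time: 22.68
tool_pos: [656.8, -34.8, 155.4]
tcp_rot: [179.9, 0.0, 100.0]
ft_force: [3.7, 0.2, 4.8]
finger_gap: 22.9
grip_force: 25.2
```

>>> apply_moves(angular=[[0,0,0],[0,0,0]], travel=[[0.014,0.0025,-0.0145],[0,0,0]], jaw=[0.1,0.1])

```text
time: 22.92
tool_pos: [657.3, -34.8, 154.8]
tcp_rot: [179.9, 0.0, 100.0]
ft_force: [3.2, 0.7, 5.2]
finger_gap: 23.4
grip_force: 25.2
```

>>> apply_moves(angular=[[0,0,0],[0,0,0]], travel=[[0.014,0.0025,-0.0145],[0,0,0]], jaw=[0.1,0.1])

```text
time: 23.18
tool_pos: [657.9, -34.7, 154.2]
tcp_rot: [179.9, 0.0, 100.0]
ft_force: [3.1, 0.6, 5.0]
finger_gap: 22.7
grip_force: 25.2
```

>>> apply_moves(angular=[[0,0,0],[0,0,0]], travel=[[0.014,0.0025,-0.0145],[0,0,0]], jaw=[0.1,0.1])

```text
time: 23.42
tool_pos: [658.4, -34.6, 153.6]
tcp_rot: [179.9, 0.0, 100.0]
ft_force: [3.2, 1.0, 4.8]
finger_gap: 23.1
grip_force: 25.2
```

>>> apply_moves(angular=[[0,0,0],[0,0,0]], travel=[[0.014,0.0025,-0.0145],[0,0,0]], jaw=[0.1,0.1])

```text
time: 23.68
tool_pos: [658.9, -34.5, 153.0]
tcp_rot: [179.9, 0.0, 100.0]
ft_force: [3.3, 0.0, 4.0]
finger_gap: 22.7
grip_force: 25.2
```

>>> apply_moves(angular=[[0,0,0],[0,0,0]], travel=[[0.014,0.0025,-0.0145],[0,0,0]], jaw=[0.1,0.1])

```text
time: 23.92
tool_pos: [659.2, -34.5, 152.7]
tcp_rot: [179.9, 0.0, 100.0]
ft_force: [0.2, 0.4, 7.8]
finger_gap: 22.8
grip_force: 25.4
```

>>> apply_moves(angular=[[0,0,0],[0,0,0]], travel=[[0.007,0.001,-0.007],[0,0,0]], jaw=[0.1,0.1])

```text
time: 24.18
tool_pos: [659.2, -34.5, 152.6]
tcp_rot: [180.0, 0.0, 100.0]
ft_force: [-2.0, -0.8, 9.5]
finger_gap: 22.7
grip_force: 25.6
```

>>> apply_moves(angular=[[0,0,0],[0,0,0]], travel=[[0.007,0.001,-0.007],[0,0,0]], jaw=[0.1,0.1])

```text
time: 24.42
tool_pos: [659.3, -34.4, 152.5]
tcp_rot: [180.0, 0.0, 100.0]
ft_force: [-3.2, 0.4, 11.5]
finger_gap: 22.9
grip_force: 25.8
```

Contact is felt, with about 10.5 N along the circle. I'll hold, ease off a little and release.

>>> apply_moves(angular=[[0,0,0],[0,0,0],[0,0,0],[0,0,0],[0,0,0]], travel=[[0,0,0],[0,0,0],[0,0,0],[0,0,0],[0,0,0]], jaw=[0.1,0.1,0.1,0.1,0.1])

```text
time: 25.05
tool_pos: [659.3, -34.4, 152.5]
tcp_rot: [180.0, 0.0, 100.0]
ft_force: [-3.3, -0.9, 11.3]
finger_gap: 23.4
grip_force: 25.8
```

>>> apply_moves(angular=[[0,0,0],[0,0,0],[0,0,0],[0,0,0],[0,0,0],[0,0,0],[0,0,0],[0,0,0],[0,0,0],[0,0,0],[0,0,0]], travel=[[-0.01,-0.002,0.01],[-0.01,-0.002,0.01],[0,0,0],[0,0,0],[0,0,0],[0,0,0.3],[0,0,0.7],[0,0,0.9],[0,0,0.9],[0,0,0],[0,0,0]], jaw=[0.1,0.1,0.6,0.6,0.6,0.6,0.6,0.6,0.6,0.6,0.6])

```text
time: 26.42
tool_pos: [658.5, -34.4, 264.1]
tcp_rot: [180.0, 0.0, 100.0]
ft_force: [-0.4, -0.1, -1.1]
finger_gap: 51.3
grip_force: 0.0
```

Run:
```python
from h import *
f=lambda i:cv2.resize(i,None,fx=4,fy=4,interpolation=cv2.INTER_CUBIC)
q=r.snapshot("side");b=r.snapshot("scene")["color"][190:320,280:380]
o=np.hstack([f(q["color"][190:320,240:340]),f(b)]);cv2.imwrite("pics/k5.png",o[:,:,::-1]);print(r.sense())
```

```text
{'time': 26.525, 'joint_pos': array([-7.44526224e+00,  1.60508087e+01,  7.14153097e+01, -5.72743390e-05,
        9.26719079e+01, -1.74428060e+01]), 'qd': array([ 0.00761769,  0.34873845,  0.28253876,  0.01791496,  0.02465581,
       -0.0064267 ]), 'joint_efforts': array([ 1.87002844e-02, -6.64344192e+01, -5.16386890e+01,  5.84489658e-05,
        5.85066926e-03, -7.45672332e-05]), 'tool_pos': array([657.83284471, -34.33110517, 262.43854906]), 'tcp_rot': array([-1.79868303e+02, -4.13192741e-02,  9.99974937e+01]), 'ft_force': array([ 0.27803615,  0.34327179, -0.09318167]), 'wrist_torque': array([-0.02142877,  0.00160224,  0.03647862]), 'grip_force': 0.0, 'finger_gap': 51.44960683684973}
```

View pics/k5.png

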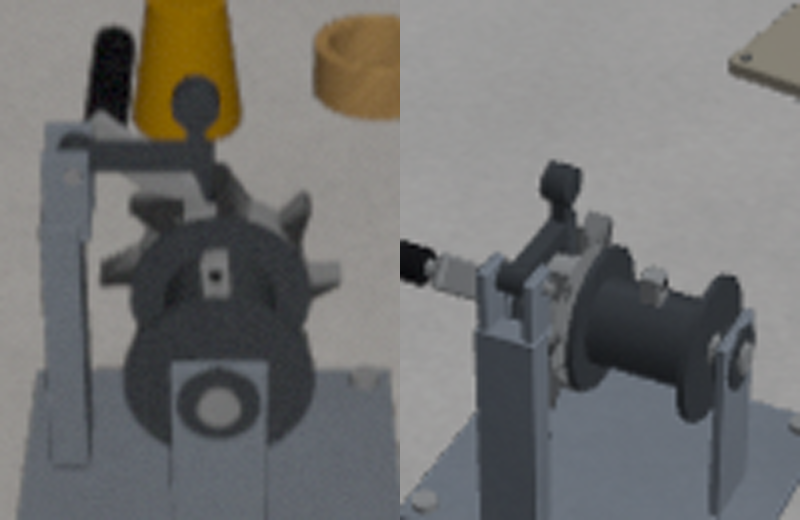

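The pawl is seated with the knob at (196,102), the tooth touches its nose at about (215,190), and the stud is on top at (216,270). The gripper is clear, so I'll hand in.

```bash
python3 -c "
from bench import r
print(r.hand_in())"
```

```text
the job is handed in; nothing more can be done
None
```

The winch is let back two teeth with the stud on top and the pawl seated; I leaned about 10 N on the handle for over half a second, let go and handed in at about 26.5 s, but the hand-in gave no verdict.

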